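# Show a pocket-drilled rail to the inspection camera

## Task

The rail standing in the pocket-hole jig has just been drilled: swing the clamp handle all the way back while the rail still stands in its seat, then draw the rail straight up out of the jig. Hold it up to the inspection camera, same end up, its drilled face (the one against the drill guide) square to the downward-tipped lens, upright in the picture, with the middle between the two pocket holes centred 100 mm in front of the lens. Finish while still holding it there motionless; do not shift the camera or the other things on the bench.

Things in the scene. Friction and masses are not known exactly. Their poses are not given: they have to be found in the camera images.
- rail: drilled wooden rail, the only one standing upright: 20 mm thick (x), 50 wide (y), 150 tall (z), about 0.085 kg. Origin: middle of its lower end; +x points out of the drilled face (a 50 mm wide face, against the drill guide), +z up. In the jig its lower end is 18 mm above the bench; its top 66 mm stand free on all sides and can be gripped by the two 20 mm edges, 50 mm apart
- pockets (a point): point on the drilled face midway between the two pocket holes (each opening 9.5 mm wide and 37 mm tall, 24 mm apart), 42 mm above the rail's lower end on its middle line; axes as those of the rail
- back_face (a point): point on the rail's plain rear face exactly behind pockets, 20 mm from it; axes as those of the rail
- jig: pocket-hole jig fixed to the bench, plywood base 225x130x18 mm. Origin on the bench under the middle of the rail's seat; +x side: drill guide (grey block, two steel bushes on top, about 105 mm high over all, x 10 to 50 mm); -x side: toggle clamp. Side fences, 78 mm above the bench, 1.8 mm play beside each rail edge: the rail must rise 90 mm to clear everything
- seat (a point): point in the jig on the top of the plywood base, 18 mm above the bench, where the middle of the rail's lower end stands; axes as those of the jig
- handle (a joint): clamp handle angle, rad: 0 upright = clamped; 1.45 = all the way back (away from the rail, toward jig -x, almost level). Friction holds it wherever left; about 3 N at the grip moves it. Through crank and link it draws the rubber pad about 14 mm back from the rail; clamped, the pad presses the rail with about 12 N, locked at dead centre
- handle_grip (a point): point on the centre line of the handle's flat black grip (20 mm along the swing, 16 mm wide along the hinge axis, 31 to 95 mm from the pivot), 75 mm from the pivot. The pivot is 63 mm above the bench, 116 mm from the seat along jig -x; its axis is jig y. Closed fingers fit between rail and grip (95 mm free) and can push it back and down along its arc
- lens (a point): middle of the front of the inspection camera's lens and ring light (66 mm diameter; head 46 mm square, on a column stand, base 150x130 mm). Its -x is the viewing direction, toward the robot's side and 17 to 30 degrees downward; y level, z up in the picture. Wanted: pockets at x = -100 mm, y = z = 0 of this frame, the rail's axes parallel to this frame's
- waiting_rail_1: an undrilled rail lying flat on the bench, 150 x 50 x 20 mm; leave it
- waiting_rail_2: a second undrilled rail lying flat on the bench, 150 x 50 x 20 mm; leave it
- tape_measure: tape measure, 76 x 94 x 34 mm; leave it
- carpenter_pencil: flat carpenter's pencil, 14 x 190 x 8 mm; leave it
- sanding_block: cork sanding block, 62 x 116 x 34 mm; leave it
Not all that is in view belongs to the job. Leave any turquoise look-alike of the rail alone.

How it is judged:
By the outcome, as a careful person would: the job done as asked, in the order asked, and still so for the second after the job is handed in, while the arm keeps its last pose, push and grip.
It also fails if it takes over 54 s, if anything falls off the work surface, if the arm or the gripper's body presses on something with over 40 N, if the wrist force passes 120 N, or if a joint passes its speed limit or range.

## Robot

A 6-joint arm with a two-finger parallel gripper is mounted at the origin on a cart in front of the work surface, level with it; the furniture and walls round the work are solid. World frame = base frame: x ahead of the robot, y to its left, z up, the work surface at z = 0. Lengths are in m, angles in degrees, forces in N, time in s.
With the tool pointing down it reaches from about 0.3 to 0.875 m from the base axis. Payload 6.4 kg.
Tool frame: the origin (TCP) lies midway between the tips of the shut fingers; the grasp point (between the pads) lies 19 mm behind it; z points along the fingers, y is the line along which they close (so a half turn about z gives the same grasp; the last joint's range is limited). The gripper opens to 88 mm and grips with 3 to 60 N. Pads are 18 mm wide; open, the fingers measure 123 mm over their backs; the gripper's body (75 mm by 187 mm) begins 45 mm behind the grasp point.
Start: joints at [63.409, 10.359, 92.074, -0, 77.567, -11.82], TCP at [0.147, 0.556, 0.239] pointing down, gripper open.
Joint ranges: [-171.53, 171.53], [-51.25, 118.39], [17.06, 147.69], [-65.23, 245.23], [0, 150.52], [-178.68, 178.68]. Speed limits (degrees/s): [147.25, 147.25, 172.46, 180, 180, 180].

## Interface

Orientations are given as a 3x3 rotation matrix whose columns are the frame's x, y, z axes.
In Python, from bench import movep, move_linear, movej, move_gripper, wait, ik, get_state, snapshot, calibration, IKError, hand_in gives the robot as it stands. Calls block until the motion is done:
- movep(position, orientation): joint-space move of the TCP to a pose.
- move_linear(position, frame=None, rate=0.15): straight line of the TCP; frame=None keeps the orientation; rate is the mean speed in m/s.
- movej(angles): joint-space move.
- move_gripper(opening, effort=None): finger opening in m; effort is the grip in N (None keeps the last); returns when the fingers have stopped.
- wait(seconds).
- ik(position, orientation): joint angles nearest the present ones, or None.
- get_state(): the state.
- snapshot(name): name is "scene" or "top" or "wrist"; returns the picture (420x560x3 uint8, blue, green, red); there is no depth.
- calibration(name): a dict with "fx", "fy", "cx", "cy" (pixels), "extrinsics" (4x4, takes a point from world to camera coordinates); the wrist camera has in their place "hand_eye" (4x4, takes a point from camera to tool coordinates, whose origin is the TCP and whose axes are the flange's). Camera axes: x right, y up, looking along -z (the intrinsics and any distortion apply to the point x, -y, -z); pixel columns grow to the right and rows downward; lengths in m; the calibration is good to about 2 mm. The wrist camera is an equidistant fisheye: a pixel r from the principal point sees the ray r / f radians off the axis. A picture is of the moment at which its call begins: read the wrist's pose just before it. calibration takes no time and is no camera call.
A pose or a line that the arm cannot do raises IKError and nothing moves.
- hand_in(): hands the job in; it is judged then, once.
The state is a dict: "time_s": time; "joints": joint angles; "joint_velocities": joint speeds; "joint_torque": joint torques, N m; "tool_pos": TCP position; "orientation": TCP orientation; "ft_force": force on the tool from outside, world axes, zero at the start; "torque": the same for the moment, N m; "grip_width": finger opening in m; "gripper_force": force on a finger pad.
Only numpy, scipy, OpenCV 4.12 (cv2) and the standard library are available. Lean on these libraries where they do the work, as an engineer would, in place of code of your own. Each camera call takes 0.05 s, during which the arm holds its last target. There are 200 camera calls.

## Working session

There is one attempt and no reset: what is moved stays moved. The work goes in short steps, each a Python script; the robot and the scene stay as the last script left them, time stands still between calls to the robot, and variables do not carry over. Pictures are saved under pics/ and viewed, at most 10 in all, crops included, and the job is handed in when it is done.

```bash
ls; mkdir -p pics; python3 - <<'E'
from bench import *
import cv2,numpy as np
for n in ("scene","top","wrist"):
    im=snapshot(n); cv2.imwrite(f"pics/{n}0.png",im); c=calibration(n); print(n,{k:np.round(v,4).tolist() for k,v in c.items()})
a=cv2.imread("pics/scene0.png");b=cv2.imread("pics/top0.png")
s=get_state();print(s["time_s"],s["tool_pos"],s["orientation"])
E
```

```text
pics
scene {'fx': 428.0557, 'fy': 428.0557, 'cx': 284.9995, 'cy': 216.473, 'extrinsics': [[0.8062, -0.5916, 0.0109, -0.413], [0.4016, 0.5606, 0.7242, -0.37], [-0.4346, -0.5794, 0.6895, -1.2639], [0.0, 0.0, 0.0, 1.0]]}
top {'fx': 467.456, 'fy': 467.456, 'cx': 288.0224, 'cy': 210.6475, 'extrinsics': [[-0.0033, -1.0, -0.0042, 0.04], [0.9976, -0.0036, 0.069, -0.5486], [-0.069, -0.0039, 0.9976, -1.2984], [0.0, 0.0, 0.0, 1.0]]}
wrist {'fx': 325.1923, 'fy': 325.1923, 'cx': 282.2762, 'cy': 207.2081, 'hand_eye': [[-0.0008, 0.9645, 0.264, 0.0677], [1.0, 0.0008, -0.0001, 0.0001], [-0.0003, 0.264, -0.9645, -0.146], [0.0, 0.0, 0.0, 1.0]]}
0.15 [0.14637001 0.55563666 0.23805024] [[-9.66961157e-01  2.54923020e-01 -6.12729647e-04]
 [ 2.54923586e-01  9.66960496e-01 -1.16803050e-03]
 [ 2.94727501e-04 -1.28563936e-03 -9.99999130e-01]]
```

View pics/scene0.png

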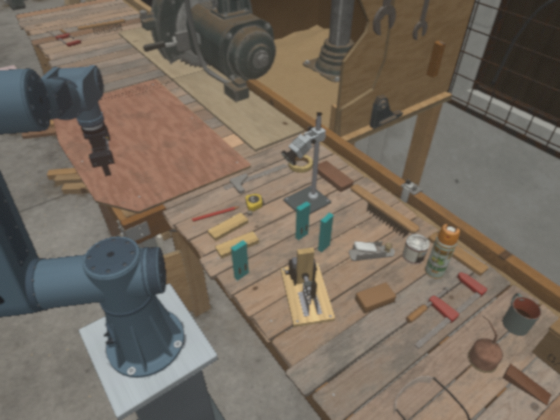

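View pics/top0.png

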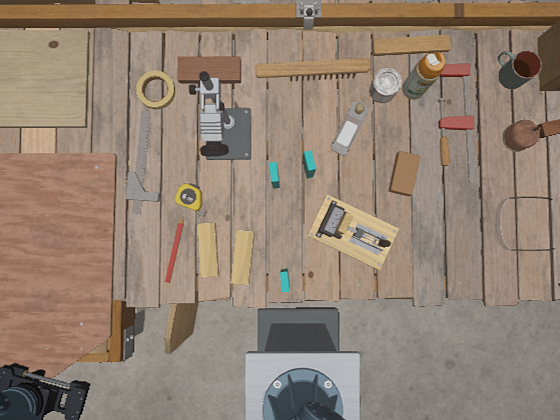

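The jig is at scene (305,285) and top (353,232), with the rail behind the drill guide. There are three turquoise look-alikes: scene (240,260), (302,220) and (325,230); top (285,280), (274,174) and (310,164). The inspection camera is at scene (305,145) and top (212,118). Two undrilled rails lie flat at top (207,249) and (243,257). Next I'll take close crops of the jig and camera.

```bash
python3 - <<'E'
import cv2,numpy as np
a=cv2.imread("pics/scene0.png");b=cv2.imread("pics/top0.png")
def c(i,x,y,w,h): return cv2.resize(i[y:y+h,x:x+w],(400,300),interpolation=cv2.INTER_CUBIC)
m=np.vstack([np.hstack([c(b,303,190,100,75),c(a,260,240,100,75)]),np.hstack([c(b,170,62,100,75),c(a,260,105,100,75)])])
cv2.imwrite("pics/crop1.png",m)
E
```

```text
(no output)
```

View pics/crop1.png

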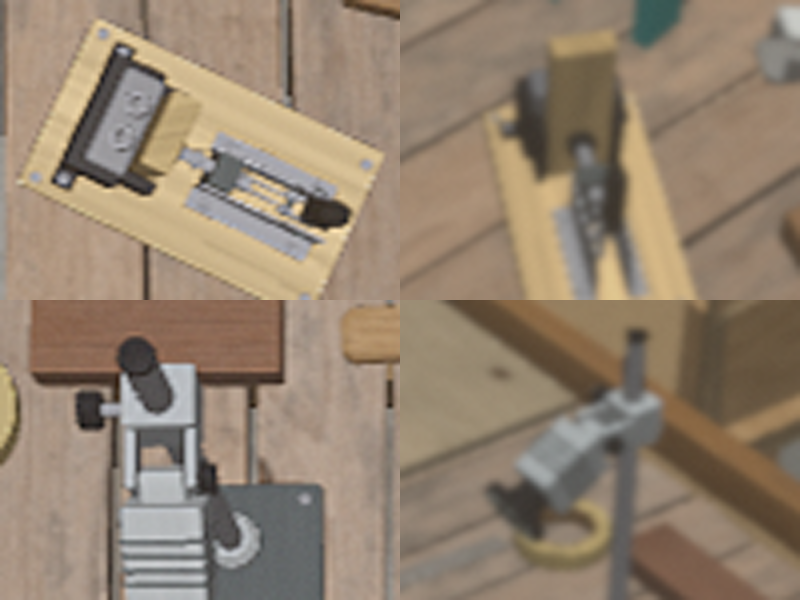

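View pics/wrist0.png

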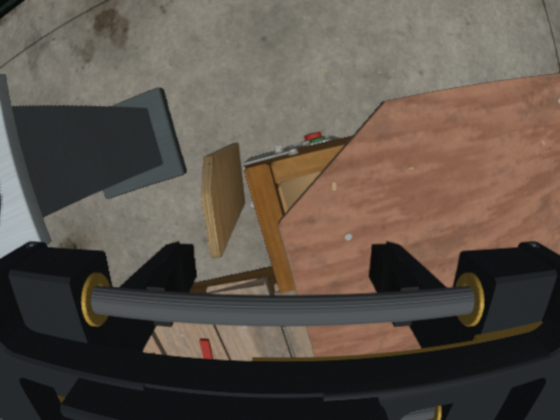

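Crop: the wooden rail, top face at top-view ≈(345,221), stands between the drill guide (toward top-left) and the upright black grip (top ≈(384,243)). It is light wood rather than turquoise, so it's the right one. The camera head points toward image-down with its ring at ≈(212,150). Next, coarse poses.

```bash
cat > h.py <<'E'
from bench import *
import cv2,numpy as np
from scipy.spatial.transform import Rotation as Ro
def cam(n):
    c=calibration(n); E=np.array(c["extrinsics"]);return c,E[:3,:3],E[:3,3]
def ray(n,uv,T=None):
    c=calibration(n); u,v=uv; x=(u-c["cx"])/c["fx"];y=(v-c["cy"])/c["fy"]
    if n=="wrist":
        r=np.hypot(x,y)+1e-12; d=np.array([x/r*np.sin(r),-y/r*np.sin(r),-np.cos(r)])
        M=T@np.array(c["hand_eye"]); return M[:3,3],M[:3,:3]@d
    E=np.array(c["extrinsics"]);R=E[:3,:3]
    d=R.T@np.array([x,-y,-1]);return -R.T@E[:3,3],d/np.linalg.norm(d)
def onz(r,z): o,d=r;return o+d*(z-o[2])/d[2]
def tri(rs):
    A=np.zeros((3,3));b=np.zeros(3)
    for o,d in rs:
        P=np.eye(3)-np.outer(d,d);A+=P;b+=P@o
    p=np.linalg.solve(A,b);return p,[np.linalg.norm((np.eye(3)-np.outer(d,d))@(p-o)) for o,d in rs]
def toolT():
    s=get_state();T=np.eye(4);T[:3,:3]=s["orientation"];T[:3,3]=s["tool_pos"];return T
def project(n,p,T=None):
    c=calibration(n); p=np.array(p)
    if n=="wrist":
        M=np.linalg.inv(T@np.array(c["hand_eye"]));q=M[:3,:3]@p+M[:3,3]
        th=np.arctan2(np.hypot(q[0],q[1]),-q[2]);h=np.hypot(q[0],q[1])+1e-12
        return np.array([c["cx"]+c["fx"]*th*q[0]/h,c["cy"]-c["fy"]*th*q[1]/h])
    E=np.array(c["extrinsics"]);q=E[:3,:3]@p+E[:3,3];return np.array([c["cx"]+c["fx"]*q[0]/-q[2],c["cy"]-c["fy"]*q[1]/-q[2]])
def snap(n,name):
    T=toolT();im=snapshot(n);cv2.imwrite(f"pics/{name}.png",im);np.save(f"pics/{name}.npy",T);return im,T
E
python3 - <<'E'
from h import *
b=cv2.imread("pics/top0.png")
hsv=cv2.cvtColor(b,cv2.COLOR_BGR2HSV)
m=cv2.inRange(hsv,(15,70,140),(32,255,255));r=np.zeros_like(m);r[185:280,295:410]=m[185:280,295:410]
r=cv2.morphologyEx(r,cv2.MORPH_OPEN,np.ones((2,2)))
cs,_=cv2.findContours(r,0,2);pts=np.vstack([c for c in cs if cv2.contourArea(c)>20])
q=cv2.boxPoints(cv2.minAreaRect(pts));print(q)
P=np.array([onz(ray("top",p),.018) for p in q]);print(P.round(4),np.linalg.norm(np.diff(P,axis=0),axis=1),P.mean(0))
L=lambda u,v:(303+u/4,190+v/4)
S=lambda u,v:(260+(u-400)/4,240+v/4)
for p in [(172,92),(203,102),(140,165),(172,175)]: print("railtop",onz(ray("top",L(*p)),.168).round(4))
for p in [(552,38),(615,33)]: print("railtop rear scene",onz(ray("scene",S(*p)),.168).round(4))
print("grip",onz(ray("top",L(325,210)),.158).round(4))
A=lambda u,v:(170+u/4,62+(v-300)/4)
B=lambda u,v:(260+(u-400)/4,105+(v-300)/4)
print("knob top (column)",tri([ray("top",A(137,357)),ray("scene",B(637,333))]))
print("block top near",tri([ray("top",A(162,490)),ray("scene",B(590,430))]))
i=[ray("top",(212,150)),ray("scene",B(515,508))]
print("lens",tri(i)); print([ray(n,(280,210))[0] for n in("top","scene")])
E
```

```text
[[306.8493  237.93152]
 [343.39038 157.5411 ]
 [417.3767  191.17123]
 [380.83563 271.56165]]
[[ 0.4718 -0.0145  0.018 ]
 [ 0.6995 -0.1197  0.018 ]
 [ 0.6026 -0.3276  0.018 ]
 [ 0.3773 -0.2206  0.018 ]] [0.2508332  0.22929956 0.24943906] [ 0.53781849 -0.17059718  0.018     ]
railtop [ 0.532  -0.1072  0.168 ]
railtop [ 0.5257 -0.1265  0.168 ]
railtop [ 0.4866 -0.0868  0.168 ]
railtop [ 0.4803 -0.1066  0.168 ]
railtop rear scene [ 0.493  -0.0904  0.168 ]
railtop rear scene [ 0.5354 -0.1146  0.168 ]
grip [ 0.4582 -0.2034  0.158 ]
knob top (column) (array([0.80260345, 0.20757404, 0.39189595]), [np.float64(0.0015354841341258976), np.float64(0.0015354841341256773)])
block top near (array([0.75609762, 0.20775446, 0.31208006]), [np.float64(0.0016872456311688904), np.float64(0.0016872456311688194)])
lens (array([0.67666007, 0.21173403, 0.25959191]), [np.float64(0.0030858549590179673), np.float64(0.0030858549590178355)])
[array([0.45783234, 0.03294269, 1.3333555 ]), array([-0.06773223, -0.76923744,  1.14393077])]
```

```bash
cat >> h.py <<'E'
def lookat(C,P,up,row=130):
    """tool pose with wrist camera at C seeing P at image row, column centre; image up ~ up"""
    c=calibration("wrist");H=np.array(c["hand_eye"])
    a=(c["cy"]-row)/c["fy"]           # angle above optical axis
    d=np.array(P,float)-C;d/=np.linalg.norm(d);u=np.array(up,float);u-=d*(u@d);u/=np.linalg.norm(u)
    f=d*np.cos(a)-u*np.sin(a); uu=u*np.cos(a)+d*np.sin(a)
    Rc=np.c_[np.cross(f,uu),uu,-f]; M=np.eye(4);M[:3,:3]=Rc;M[:3,3]=C
    T=M@np.linalg.inv(H);U,_,V=np.linalg.svd(T[:3,:3]);return T[:3,3],U@V
E
python3 - <<'E'
from h import *
Rl=np.array([.506,-.107,.168]);x=np.array([.41,.91,0]);N=np.array([.70,.212,.275])
V={"jig":(Rl+[0,0,.28]-.04*x,Rl-.04*x,x),"jig2":(Rl+[0,0,.28]-.04*x,Rl-.04*x,-x),
"htop":(N+[-.03,0,.30],N,[1,0,0]),"htop2":(N+[-.03,0,.3],N,[-1,0,0]),
"hL":(N+[-.18,.2,.08],N,[0,0,1]),"hR":(N+[-.20,-.2,.08],N,[0,0,1]),"hF":(N+[-.28,0,0.03],N,[0,0,1]),
"hL2":(N+[-.18,.2,.08],N,[0,0,-1]),"hR2":(N+[-.20,-.2,.08],N,[0,0,-1]),"hF2":(N+[-.28,0,0.03],N,[0,0,-1])}
for k,v in V.items():
    p,R=lookat(*v);j=ik(p,R);print(k,p.round(3),R[:,2].round(2),None if j is None else np.round(j,0))
E
```

```text
jig [ 0.464 -0.201  0.3  ] [ 0.01  0.03 -1.  ] [-38.  -1.  98.   2.  84. -14.]
jig2 [ 0.516 -0.086  0.3  ] [-0.01 -0.03 -1.  ] [ -21.    1.   95.   -2.   84. -177.]
htop [0.622 0.212 0.422] [ 0.13  0.   -0.99] [ 9. 11. 71. -1. 91. 99.]
htop2 [0.748 0.212 0.434] [ 0.07 -0.   -1.  ] [  7.  31.  43.  -1. 102. -83.]
hL [0.603 0.32  0.252] [ 0.65 -0.72 -0.26] None
hR [0.588 0.101 0.254] [ 0.69  0.69 -0.24] [-34.   8. 126.  87.  73. -42.]
hF [0.56  0.212 0.226] [ 1.    0.   -0.08] [  19.   15.  134.  203.   57. -102.]
hL2 [0.627 0.293 0.374] [ 0.64 -0.71 -0.31] None
hR2 [0.613 0.125 0.376] [ 0.67  0.67 -0.3 ] [-29.  -6. 119.  79.  69. 161.]
hF2 [0.574 0.212 0.352] [ 0.99 -0.   -0.14] [ 18.  -9. 132. 218.  30.  58.]
```

```bash
python3 - <<'E'
from h import *
Rl=np.array([.506,-.107,.168]);x=np.array([.41,.91,0]);N=np.array([.70,.212,.275])
V={"htop":(N+[-.03,0,.30],N,[1,0,0]),"hFE":(N+[-.23,-.03,.2],N,[0,0,1]),"hR2":(N+[-.20,-.2,.08],N,[0,0,-1]),"jig":(Rl+[0,0,.28]-.04*x,Rl-.04*x,x)}
ims=[]
for k,v in V.items():
    p,R=lookat(*v)
    try: movep(p,R)
    except IKError as e: print(k,e);ims.append(np.zeros((300,400,3),np.uint8));continue
    wait(.3);im,T=snap("wrist",k);print(k,get_state()["time_s"])
    ims.append(im[:300,80:480])
cv2.imwrite("pics/m1.png",np.vstack([np.hstack(ims[:2]),np.hstack(ims[2:])]))
E
```

```text
htop 2.6917
hFE 4.075
hR2 5.6833
jig 8.6167
```

View pics/m1.png

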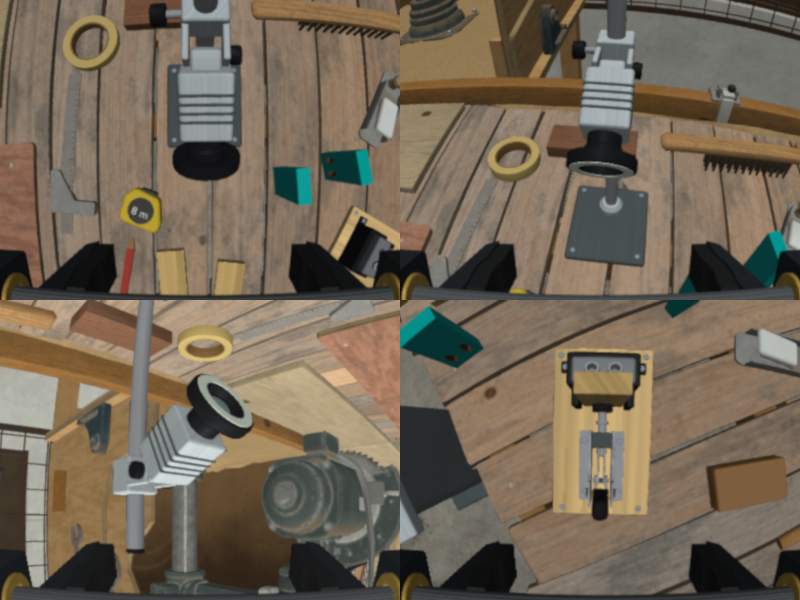

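The close views show the head from above (≈(207,110)), from the front (≈(602,120)), from the right side (≈(190,430)), and the jig square below the wrist (≈(602,430)). I'll zoom in for exact pixels.

```bash
python3 - <<'E'
import cv2,numpy as np
def c(n,x,y): return cv2.resize(cv2.imread(f"pics/{n}.png")[y:y+100,x:x+133],(399,300),interpolation=cv2.INTER_CUBIC)
cv2.imwrite("pics/crop2.png",np.vstack([np.hstack([c("htop",220,85),c("hFE",215,80)]),np.hstack([c("hR2",215,65),c("jig",216,45)])]))
E
```

```text
(no output)
```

View pics/crop2.png

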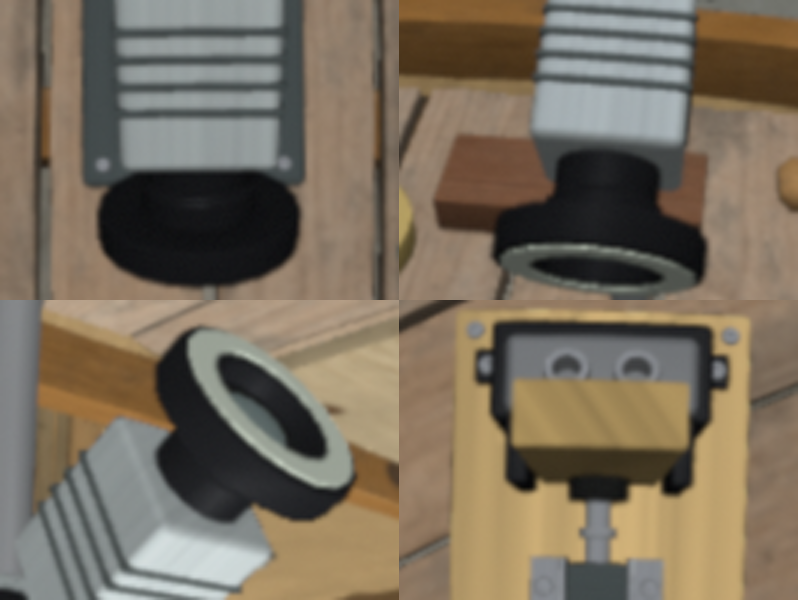

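Jig crop: the rail's top face has corners (513,380), (690,382), (512,447) and (690,455). The lens ring is a clear light annulus in the front view (centre ≈(600,268)) and the right view (≈(271,408)), and the head's grooves and corners are visible. I'll fit the 3-D ring circle and triangulate the head edges as a check.

```bash
python3 - <<'E'
from h import *
from scipy.optimize import least_squares
off={"htop":(0,0,220,85),"hFE":(399,0,215,80),"hR2":(0,300,215,65),"jig":(399,300,216,45)}
TT={k:np.load(f"pics/{k}.npy") for k in off}
def fr(k,p): o=off[k];return ((p[0]-o[0]+.5)/3+o[2]-.5,(p[1]-o[1]+.5)/3+o[3]-.5)
def rr(k,p): return ray("wrist",fr(k,p),TT[k])
for nm,p in dict(FL=(513,380),FR=(690,382),RL=(512,447),RR=(690,455)).items(): print("rail",nm,onz(rr("jig",p),.168).round(4))
print("base edges", [onz(rr("jig",p),.018).round(4) for p in [(457,311),(750,316),(451,590),(746,590)]])
# grooves
hl=[(117,33),(118,61),(118,87),(119,111),(122,168)];hr=[(283,33),(282,61),(281,86),(280,113),(279,168)]
fl=[(545,5),(542,28),(538,50),(537,75),(533,133)];fr_=[(694,12),(693,35),(691,58),(690,85),(686,143)]
for nm,A,B in(("L",hl,fl),("R",hr,fr_)):
    P=[tri([rr("htop",a),rr("hFE",b)]) for a,b in zip(A,B)]
    X=np.array([p for p,_ in P]);print(nm,X.round(4).tolist(),[round(e[0],4) for _,e in P])
    d=X[0]-X[-1];d/=np.linalg.norm(d);print(" dir yaw",np.degrees(np.arctan2(d[1],d[0])),"tilt",np.degrees(np.arcsin(d[2])))
print("corner R hR2",tri([rr("htop",hr[-1]),rr("hFE",fr_[-1]),rr("hR2",(165,527))]))
obs=[]
for k,c in (("hFE",(600,268)),("hR2",(271,408))):
    im=cv2.imread(f"pics/{k}.png");h=cv2.cvtColor(im,cv2.COLOR_BGR2HSV)
    big=cv2.resize(im,None,fx=4,fy=4,interpolation=cv2.INTER_CUBIC);h=cv2.cvtColor(big,cv2.COLOR_BGR2HSV)
    m=((h[...,2]>100)&(h[...,1]<60)).astype(np.uint8)
    cx,cy=[int(4*v) for v in fr(k,c)]
    w=np.zeros_like(m);cv2.circle(w,(cx,cy),155,1,-1);m&=w
    n,lab,st,ce=cv2.connectedComponentsWithStats(m)
    i=max(range(1,n),key=lambda i:st[i,4]);mm=(lab==i).astype(np.uint8)
    big[mm>0]=(0,0,255);cv2.imwrite(f"pics/ring_{k}.png",big[max(cy-170,0):cy+170,cx-170:cx+170])
    cs,hh=cv2.findContours(mm,cv2.RETR_CCOMP,cv2.CHAIN_APPROX_NONE)
    o=max(cs,key=cv2.contourArea)
    hol=max([c for c,q in zip(cs,hh[0]) if q[3]>=0],key=cv2.contourArea,default=None)
    for nm,cc in(("out",o),("in",hol)):
        if cc is None: print(k,nm,"none");continue
        e=cv2.fitEllipse(cc);print(k,nm,np.round(np.array(e[0])/4,1),np.round(np.array(e[1])/4,1),round(e[2],1),len(cc))
        obs.append((k,nm,[ray("wrist",((q[0]+.5)/4-.5,(q[1]+.5)/4-.5),TT[k]) for q in cc[::4,0]]))
def res(p,use,full=False):
    n=np.array([np.cos(p[3])*np.cos(p[4]),np.sin(p[3])*np.cos(p[4]),np.sin(p[4])]);out=[]
    for k,nm,rs in use:
        O=np.array([r[0] for r in rs]);D=np.array([r[1] for r in rs]);t=((p[:3]-O)@n)/(D@n)
        out.append((np.linalg.norm(O+D*t[:,None]-p[:3],axis=1)-(p[5] if nm=="out" else p[6]))*1000)
    return np.concatenate(out)
for use in (obs,[o for o in obs if o[1]=="out"],[o for o in obs if o[1]=="in"],[o for o in obs if o[0]=="hR2"]):
    s=least_squares(res,[.677,.212,.26,0,.4,.033,.02],args=(use,),loss="soft_l1",f_scale=.3)
    print(s.x[:3].round(4),np.degrees(s.x[3:5]).round(2),s.x[5:].round(4),np.sqrt(np.mean(s.fun**2)))
E
```

```text
rail FL [ 0.4887 -0.0863  0.168 ]
rail FR [ 0.5343 -0.1074  0.168 ]
rail RL [ 0.4804 -0.1041  0.168 ]
rail RR [ 0.5255 -0.127   0.168 ]
base edges [array([ 0.4789, -0.0154,  0.018 ]), array([ 0.5957, -0.0704,  0.018 ]), array([ 0.4245, -0.1293,  0.018 ]), array([ 0.5432, -0.1828,  0.018 ])]
L [[0.7245, 0.2321, 0.3133], [0.7174, 0.232, 0.3094], [0.7107, 0.2322, 0.3057], [0.7046, 0.232, 0.3007], [0.6891, 0.2313, 0.2907]] [np.float64(0.0003), np.float64(0.0003), np.float64(0.0002), np.float64(0.0001), np.float64(0.0005)]
 dir yaw 1.302703816099075 tilt 32.631030563367865
R [[0.7244, 0.1871, 0.3147], [0.7174, 0.1869, 0.3109], [0.711, 0.1869, 0.3068], [0.704, 0.1866, 0.3018], [0.6891, 0.1861, 0.2918]] [np.float64(0.0001), np.float64(0.0002), np.float64(0.0002), np.float64(0.0003), np.float64(0.0002)]
 dir yaw 1.765794577929243 tilt 32.968171223484724
corner R hR2 (array([0.6888152 , 0.18629695, 0.29146492]), [np.float64(0.00030030534488439096), np.float64(0.0006739209122388871), np.float64(0.0008763287512300864)])
hFE out [267.4 180.5] [14.6 51.1] 90.0 786
hFE in [272.9 175.6] [0.7 1.6] 100.2 13
hR2 out [304.9  99.1] [30.4 70.4] 137.2 700
hR2 in [306.2 100.2] [15.  50.8] 133.3 376
[0.6532 0.1941 0.2618] [ 8.5  23.31] [0.0264 0.0158] 7.770529390534599
[0.6531 0.1947 0.2616] [ 8.82 24.62] [0.027 0.02 ] 8.445674811411328
[0.6572 0.1964 0.2612] [-1.38 31.1 ] [0.033  0.0192] 1.5768421498608358
[0.4998 0.0126 0.3551] [-0.71 22.48] [0. 0.] 6.0925765228171175e-06
```

```bash
python3 - <<'E'
import cv2,numpy as np
h=cv2.cvtColor(cv2.imread("pics/hFE.png"),cv2.COLOR_BGR2HSV)
for x in (258,270,282,294,305,312):
    print(x,[tuple(int(v) for v in h[y,x]) for y in range(156,180)])
E
```

```text
258 [(113, 43, 24), (110, 33, 23), (110, 33, 23), (100, 36, 21), (90, 11, 23), (55, 20, 76), (50, 18, 127), (51, 17, 106), (50, 18, 86), (45, 18, 83), (50, 19, 79), (54, 19, 67), (53, 17, 61), (50, 20, 76), (50, 18, 83), (50, 18, 85), (30, 23, 89), (20, 46, 112), (15, 59, 138), (15, 63, 146), (15, 65, 150), (15, 68, 154), (15, 69, 155), (14, 70, 154)]
270 [(110, 27, 28), (110, 27, 28), (110, 27, 28), (110, 29, 26), (75, 14, 37), (54, 14, 88), (50, 18, 129), (47, 17, 103), (48, 17, 77), (50, 15, 52), (90, 18, 29), (120, 22, 23), (120, 24, 21), (105, 24, 21), (113, 44, 23), (105, 22, 23), (70, 19, 41), (50, 19, 81), (47, 21, 110), (25, 29, 104), (16, 59, 125), (15, 73, 150), (15, 75, 154), (15, 74, 152)]
282 [(110, 24, 32), (110, 25, 31), (110, 26, 30), (105, 18, 29), (120, 19, 27), (60, 12, 41), (51, 20, 91), (53, 17, 122), (49, 20, 100), (50, 20, 76), (60, 16, 49), (100, 23, 34), (110, 24, 32), (105, 17, 30), (120, 25, 31), (110, 26, 30), (110, 26, 29), (90, 26, 29), (60, 5, 51), (54, 15, 87), (41, 19, 106), (19, 39, 112), (15, 66, 139), (15, 75, 153)]
294 [(120, 31, 25), (110, 31, 2
[... 333 characters left out ...]
, 44, 23), (110, 36, 21), (110, 35, 22), (110, 35, 22), (120, 23, 22), (120, 22, 23), (100, 35, 22), (110, 36, 21), (110, 38, 20), (120, 13, 19), (53, 20, 51), (51, 19, 94), (53, 20, 104), (50, 17, 89), (50, 18, 84), (50, 18, 83), (50, 18, 83), (48, 15, 83), (45, 18, 83), (45, 18, 83), (40, 18, 85), (21, 39, 104), (15, 61, 137), (15, 66, 155)]
312 [(0, 21, 24), (110, 38, 20), (120, 26, 20), (120, 30, 17), (120, 13, 19), (105, 26, 20), (120, 27, 19), (105, 28, 18), (120, 28, 18), (90, 15, 17), (120, 30, 17), (120, 17, 15), (105, 34, 15), (75, 20, 26), (53, 19, 54), (50, 20, 76), (48, 17, 75), (48, 17, 77), (40, 20, 78), (21, 37, 89), (15, 58, 123), (15, 66, 144), (15, 66, 147), (15, 66, 147)]
```

```bash
cat > ring.py <<'E'
from h import *
from scipy.optimize import least_squares
def run(views):
    obs=[]
    for k,c,vmin in views:
        T=np.load(f"pics/{k}.npy");im=cv2.imread(f"pics/{k}.png")
        h=cv2.cvtColor(cv2.resize(im,None,fx=4,fy=4,interpolation=cv2.INTER_LINEAR),cv2.COLOR_BGR2HSV)
        m=cv2.inRange(h,(30,6,vmin),(75,32,255))
        w=np.zeros_like(m);cv2.circle(w,(int(4*c[0]),int(4*c[1])),165,255,-1);m&=w
        m=cv2.morphologyEx(m,cv2.MORPH_OPEN,np.ones((3,3)))
        n,lab,st,ce=cv2.connectedComponentsWithStats(m)
        i=max(range(1,n),key=lambda i:st[i,4]);mm=(lab==i).astype(np.uint8)
        cs,hh=cv2.findContours(mm,cv2.RETR_CCOMP,cv2.CHAIN_APPROX_NONE)
        o=max(cs,key=cv2.contourArea);hol=max([c for c,q in zip(cs,hh[0]) if q[3]>=0],key=cv2.contourArea,default=None)
        for nm,cc in(("out",o),("in",hol)):
            if cc is None: print(k,nm,"none");continue
            e=cv2.fitEllipse(cc);print(k,nm,np.round(np.array(e[0])/4,1),np.round(np.array(e[1])/4,1),round(e[2],1),len(cc))
            obs.append((k,nm,[ray("wrist",((q[0]+.5)/4-.5,(q[1]+.5)/4-.5),T) for q in cc[::4,0]]))
    def res(p,use):
        n=np.array([np.cos(p[3])*np.cos(p[4]),np.sin(p[3])*np.cos(p[4]),np.sin(p[4])]);out=[]
        for k,nm,rs in use:
            O=np.array([r[0] for r in rs]);D=np.array([r[1] for r in rs]);t=((p[:3]-O)@n)/(D@n)
            out.append((np.linalg.norm(O+D*t[:,None]-p[:3],axis=1)-(p[5] if nm=="out" else p[6]))*1000)
        return np.concatenate(out)
    for nm,use in [("all",obs)]+[(w,[o for o in obs if o[1]==w]) for w in("out","in")]:
        s=least_squares(res,[.66,.21,.26,0,.4,.033,.02],args=(use,),loss="soft_l1",f_scale=.3)
        print(nm,s.x[:3].round(4),np.degrees(s.x[3:5]).round(2),s.x[5:].round(4),np.sqrt(np.mean(s.fun**2)).round(2))
E
python3 -c "
from ring import *
run([('hFE',(282,169),52),('hR2',(305,101),85)])"
```

```text
hFE out [281.6 169.4] [15.9 65. ] 97.0 543
hFE in [281.  170.1] [ 8.3 44.9] 96.1 361
hR2 out [304.7 101.3] [26.5 71.6] 133.9 559
hR2 in [305.7 100.5] [15.9 48. ] 133.1 376
all [0.6696 0.21   0.2545] [ 0.48 28.63] [0.0304 0.0187] 1.45
out [0.6695 0.2097 0.2547] [ 0.56 28.27] [0.0301 0.02  ] 1.36
in [0.6695 0.21   0.2543] [ 0.24 31.01] [0.046  0.0202] 0.64
```

```bash
python3 - <<'E'
from h import *
N=np.array([.68,.21,.265])
j0=np.array(get_state()["joints"])
best=None
for k,C in {"a":(-.02,-.26,.02),"b":(-.06,-.26,.02),"c":(-.02,-.26,.08),"d":(.03,-.26,.06),"e":(-.09,-.25,.0)}.items():
  for up in ([0,0,1],[0,0,-1],[1,0,0],[-1,0,0]):
    p,R=lookat(N+C,N,up);j=ik(p,R)
    print(k,up,p.round(2),None if j is None else (np.round(j,0)))
    if j is not None and up==[0,0,-1] and best is None: best=(p,R)
if best:
    movep([.6,0,.45],get_state()["orientation"]) 
    movep(*best);wait(.3);im,T=snap("wrist","hS");print(get_state()["time_s"])
    u=project("wrist",N,T);print(u);x,y=int(u[0])-75,max(int(u[1])-60,0)
    print(x,y);cv2.imwrite("pics/hSc.png",cv2.resize(im[y:y+120,x:x+150],(750,600),interpolation=cv2.INTER_CUBIC))
E
```

```text
a [0, 0, 1] [0.67 0.09 0.21] [-29.  47.  81.  72. 107. -42.]
a [0, 0, -1] [0.67 0.1  0.34] [-28.  34.  82.  74. 108. 150.]
a [1, 0, 0] [0.61 0.1  0.27] [-31.  34.  94.  71. 107.  48.]
a [-1, 0, 0] [0.73 0.09 0.27] [ -26.   48.   69.   75.  108. -121.]
b [0, 0, 1] [0.65 0.09 0.21] [-31.  42.  91.  75. 101. -45.]
b [0, 0, -1] [0.65 0.1  0.34] [-30.  28.  92.  76. 102. 148.]
b [1, 0, 0] [0.59 0.11 0.27] [-33.  28. 103.  74. 101.  45.]
b [-1, 0, 0] [0.72 0.08 0.28] [ -29.   41.   80.   77.  102. -125.]
c [0, 0, 1] [0.67 0.07 0.24] [-29.  39.  82.  64. 103. -37.]
c [0, 0, -1] [0.67 0.11 0.36] [-26.  27.  81.  65. 103. 155.]
c [1, 0, 0] [0.61 0.1  0.3 ] [-30.  25.  93.  63. 102.  53.]
c [-1, 0, 0] [0.73 0.09 0.3 ] [ -25.   41.   69.   66.  104. -117.]
d [0, 0, 1] [0.7  0.08 0.23] [-26.  50.  67.  64. 113. -35.]
d [0, 0, -1] [0.69 0.11 0.35] [-24.  38.  68.  66. 114. 155.]
d [1, 0, 0] [0.63 0.09 0.29] [-28.  36.  80.  62. 112.  55.]
d [-1, 0, 0] [0.76 0.1  0.29] [ -22.   52.   54.   67.  115. -113.]
e [0, 0, 1] [0.64 0.1  0.2 ] [-32.  42.  98.  82.  99. -50.]
e [0, 0, -1] [0.64 0.1  0.33] [-32.  26. 100.  81.  99. 143.]
e [1, 0, 0] [0.58 0.12 0.26] [-34.  27. 111.  81.  98.  42.]
e [-1, 0, 0] [0.7  0.08 0.27] [ -30.   40.   89.   82.  100. -129.]
12.125
[282.46849935 129.4135691 ]
207 69
```

View pics/hSc.png

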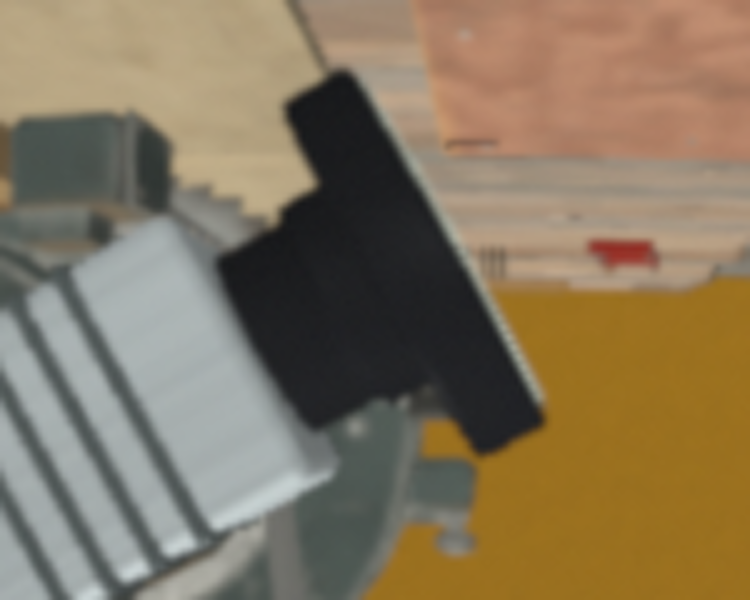

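The view is nearly edge-on: the front ring edge runs from (350,72) to (548,410), the flange back edge from (287,105) to (487,455), and the head's corners and grooves are clear. I'll cast these onto the symmetry plane.

```bash
python3 - <<'E'
from h import *
T=np.load("pics/hS.npy")
def ony(p,y=.21):
    o,d=ray("wrist",((p[0]+.5)/5-.5+207,(p[1]+.5)/5-.5+69),T);return o+d*(y-o[1])/d[1]
def tilt(a,b):
    d=a-b;return np.degrees(np.arctan2(abs(d[0]),abs(d[2]))).round(2),np.linalg.norm(d).round(4)
f=ony((350,72)),ony((548,410));b=ony((287,105)),ony((487,455))
print(f,b,"front",tilt(*f),"back",tilt(*b),"centre",(f[0]+f[1])/2)
print("groove",tilt(ony((65,275),.187),ony((208,537),.187)),"headfront",tilt(ony((172,222),.187),ony((330,460),.187)))
print("viewdir at lens",ray("wrist",(282,129),T)[1])
E
python3 -c "
from ring import *
run([('hR2',(305,101),85)])"|tail -3
```

```text
(array([0.68476772, 0.21      , 0.22682396]), array([0.65313277, 0.21      , 0.28184282])) (array([0.69493209, 0.21      , 0.23212304]), array([0.66279488, 0.21      , 0.28912444])) front (np.float64(29.9), np.float64(0.0635)) back (np.float64(29.41), np.float64(0.0654)) centre [0.66895025 0.21       0.25433339]
groove (np.float64(28.74), np.float64(0.045)) headfront (np.float64(33.42), np.float64(0.0426))
viewdir at lens [ 0.07752424  0.99383416 -0.07926952]
all [0.4999 0.0127 0.3551] [-0.16 28.8 ] [0. 0.] 0.0
out [0.4999 0.0127 0.3551] [ 0.95 28.63] [0.   0.02] 0.0
in [0.4999 0.0127 0.3551] [ 0.17 30.88] [0.0273 0.    ] 0.0
```

Lens centre ≈(0.669, 0.210, 0.2545), tilt ≈29.3° and yaw ≈0.6°, with the views agreeing. The rail top is at (0.507,-0.106) with jig x at 64.8°. Now I'll push the handle along its arc.

```bash
cat > geo.py <<'E'
from h import *
a=np.radians(64.8);xj=np.array([np.cos(a),np.sin(a),0]);yj=np.array([-np.sin(a),np.cos(a),0]);zz=np.array([0,0,1.])
seat=np.array([.5072,-.1062,.018]);piv=seat*[1,1,0]-.116*xj+.063*zz
Rp=np.c_[xj,-yj,-zz]      # tool down, x=+xj
Rm=np.c_[-xj,yj,-zz]      # tool down, x=-xj
J=lambda x,z: seat*[1,1,0]+x*xj+z*zz
def tip(th,r=.065,h=.010,w=.009):
    s,c=np.sin(th),np.cos(th);return piv+(-r*s+h*c+w)*xj+(r*c+h*s)*zz
E
python3 - <<'E'
from geo import *
P=[J(-.06,.25),J(-.06,.125),tip(0),tip(.7),tip(1.45)];print([None if ik(p,Rp) is None else np.round(ik(p,Rp)).tolist() for p in P]);print(np.round(P,3).tolist())
move_gripper(0)
q=toolT()[:3,3];movep([.58,-.02,.42],Rp);movep(P[0],Rp)
move_linear(P[1],rate=.12)
f0=np.array(get_state()["ft_force"]);print(f0,get_state()["grip_width"])
for th in np.arange(-.1,1.451,.05) if True else []:
    p=tip(max(th,0))+(max(-th,0)*.05)*xj
    move_linear(p,rate=.08)
    f=np.array(get_state()["ft_force"])-f0;print(round(th,2),f.round(1),end=" ")
    if np.linalg.norm(f)>25:print("STOP");break
print(get_state()["time_s"])
ims=[]
snap("scene","s2");snap("top","t2")
a_=cv2.imread("pics/s2.png")[230:330,250:383];b=cv2.imread("pics/t2.png")[180:280,290:423]
cv2.imwrite("pics/v2.png",cv2.resize(np.hstack([a_,b]),(798,300),interpolation=cv2.INTER_CUBIC))
E
```

```text
[[-32.0, 1.0, 101.0, -0.0, 78.0, -7.0], [-32.0, 10.0, 107.0, -0.0, 63.0, -7.0], [-36.0, 9.0, 108.0, -0.0, 63.0, -11.0], [-41.0, 10.0, 108.0, -0.0, 62.0, -16.0], [-44.0, 14.0, 109.0, -0.0, 58.0, -19.0]]
[[0.482, -0.16, 0.25], [0.482, -0.16, 0.125], [0.466, -0.194, 0.128], [0.447, -0.234, 0.119], [0.435, -0.26, 0.081]]
[ 0.22903793 -0.26925685  0.3128481 ] 0.0005822641369329976
-0.1 [ 0.2 -0.1 -1.2] -0.05 [ 0.8  0.3 -1. ] 0.0 [1.6 2.6 1.2] 0.05 [0.2 2.9 0.8] 0.1 [ 0.2  2.  -0.4] 0.15 [-0.7  2.1  0.1] 0.2 [-0.4  2.5 -0.1] 0.25 [-0.4  1.7 -1.8] 0.3 [ 0.3  2.  -0.9] 0.35 [ 1.   1.9 -0.3] 0.4 [-0.4  2.7 -0.4] 0.45 [ 1.   2.7 -0.8] 0.5 [-0.1  3.9 -0.9] 0.55 [-0.5  2.2 -0.6] 0.6 [-0.1  2.3 -0.9] 0.65 [ 0.3  2.  -0.4] 0.7 [ 0.8  2.5 -0.4] 0.75 [0.6 2.3 0.1] 0.8 [0.1 2.5 0.9] 0.85 [-0.4  2.2  0.2] 0.9 [0.2 1.1 0.9] 0.95 [0.6 1.4 0.3] 1.0 [ 0.4 -0.2  0.5] 1.05 [0.  1.1 0.5] 1.1 [ 0.9 -0.2  0.4] 1.15 [ 0.7 -0.3  0.7] 1.2 [0.4 0.9 0.1] 1.25 [ 0.2  0.2 -0. ] 1.3 [-0.8  0.8  0.1] 1.35 [0.4 0.1 0.1] 1.4 [-0.6  1.1  0. ] 1.45 [0.  1.9 4.6] 25.9417
```

```bash
python3 - <<'E'
from geo import *
p=tip(1.45)
for i in range(1,7):
    move_linear(p-.0025*i*zz,rate=.05)
    s=get_state();f=np.array(s["ft_force"]);print(i,f.round(1),round(s["tool_pos"][2],4),end=" ")
    if f[2]>10:break
print(s["time_s"])
move_linear(J(-.155,.20),rate=.3)
im,_=snap("scene","s3");im2,_=snap("top","t3")
cv2.imwrite("pics/v3.png",cv2.resize(np.hstack([im[230:330,250:383],im2[180:280,290:423]]),(798,300),interpolation=cv2.INTER_CUBIC))
print(get_state()["time_s"])
E
```

```text
1 [-6.5  5.9 23.4] 0.0803 26.2917
26.95
```

View pics/v3.png

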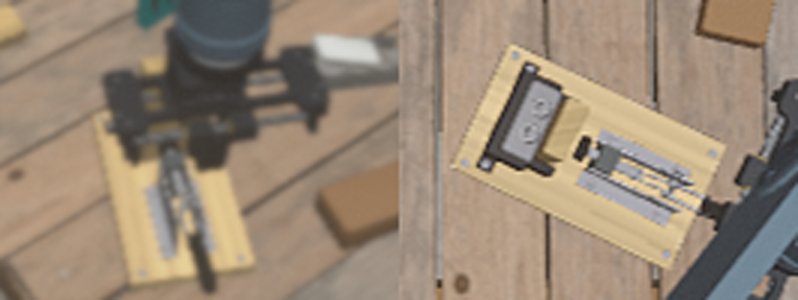

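The grip now lies level at the back against its stop (23 N, ≈(207,270) in the left half). The pad has drawn clear and the rail is still seated. Now I'll grasp it.

```bash
cat > tgt.py <<'E'
from geo import *
def lensframe(c=(.6693,.210,.2545),yaw=.6,t=29.3):
    t,y=np.radians(t),np.radians(yaw)
    x=np.array([np.cos(t)*np.cos(y),np.cos(t)*np.sin(y),np.sin(t)]);yy=np.array([-np.sin(y),np.cos(y),0])
    L=np.eye(4);L[:3,:3]=np.c_[x,yy,np.cross(x,yy)];L[:3,3]=c;return L
def target(dx,h,c=(.6693,.210,.2545)):
    """tool pose; rail in tool: rail x=-tool x, y=y, z=-z; dx=rail axis offset along tool x, h = TCP height above rail lower end"""
    L=lensframe(c);R=L[:3,:3];o=c+R@np.array([-.1,0,0])-R@np.array([.01,0,.042])
    Rt=np.c_[-R[:,0],R[:,1],-R[:,2]]
    return o+R[:,2]*h-Rt[:,0]*dx,Rt
E
python3 - <<'E'
from tgt import *
p,R=target(0,.105);print(p.round(3),np.round(ik(p,R),0),np.round(ik(p+[-.08,0,.03],R),0))
g=J(0,.123)
print(np.round(ik(g,Rm)),np.round(ik(J(0,.24),Rm)),np.round(ik(J(0,.29),Rm)))
E
```

```text
[0.543 0.209 0.256] [ 12.  -6. 112.  -8.  46. -74.] [ 15. -18. 118.  -9.  52. -71.]AttributeError: 'NoneType' object has no attribute 'rint'

The above exception was the direct cause of the following exception:

Traceback (most recent call last):
TypeError: loop of ufunc does not support argument 0 of type NoneType which has no callable rint method
```

```bash
python3 - <<'E'
from tgt import *
j=np.array(ik(J(0,.25),Rp),float);j[5]-=180;print(j.round(1))
move_gripper(.082)
movej(j);T=toolT();print(T[:3,3].round(4),J(0,.25).round(4),(T[:3,:3]-Rm).round(3).tolist(),get_state()["time_s"])
print(ik(J(0,.123),Rm))
im,T=snap("wrist","g0")
cv2.imwrite("pics/g0c.png",im[60:420,60:500])
E
```

```text
[ -25.     2.5   99.4   -0.    78.1 -179.8]Traceback (most recent call last):
  File "<stdin>", line 4, in <module>
bench.IKError: the arm cannot take that pose within its joint ranges
```

```bash
sed -i 's/rail x=-tool x, y=y, z=-z/rail x=tool x, y=-y, z=-z/; s/Rt=np.c_\[-R\[:,0\],R\[:,1\],-R\[:,2\]\]/Rt=np.c_[R[:,0],-R[:,1],-R[:,2]]/' tgt.py; python3 - <<'E'
from tgt import *
p,R=target(0,.105);print(p.round(3),np.round(ik(p,R),0),np.round(ik(p+[-.08,0,.03],R),0))
print(np.round(ik(J(0,.123),Rp)))
movep(J(0,.25),Rp);print(get_state()["time_s"])
im,T=snap("wrist","g0")
cv2.imwrite("pics/g0c.png",im[20:420,40:520])
E
```

```text
[0.543 0.209 0.256] [ 12.  -6. 112.  -8.  46. 106.] [ 15. -18. 118.  -9.  52. 109.]
[-25.  11. 106.  -0.  63.   0.]
28.8917
```

View pics/g0c.png

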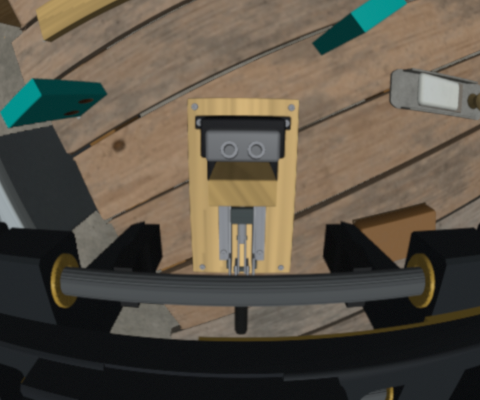

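The rail top sits centred between the open fingers (≈(242,185)) and the jig is aligned with the tool. Next: grasp and lift.

```bash
python3 - <<'E'
from tgt import *
f0=np.array(get_state()["ft_force"])
move_linear(J(0,.123),Rp,rate=.15)
print((np.array(get_state()["ft_force"])-f0).round(1))
move_gripper(.03,25);s=get_state();print(s["grip_width"],s["gripper_force"],np.round(s["tool_pos"]-J(0,.123),4),(np.array(s["ft_force"])-f0).round(1))
for z in (.135,.18,.235):
    move_linear(J(0,z),Rp,rate=.12);s=get_state();print(z,(np.array(s["ft_force"])-f0).round(1),s["grip_width"])
print(s["time_s"])
p,R=target(0,.105)
pre=p+np.array([-.08,0,.03]);print(ik(pre,R) is not None)
movep(pre,R);wait(.2);s=get_state();print(s["time_s"],s["grip_width"],np.round(s["tool_pos"]-pre,4))
snap("scene","s4");snap("wrist","w4");snap("top","t4")
E
```

```text
[-0.3 -0.6 -0.6]
0.05020571834776197 24.959601814043708 [ 0.0001 -0.      0.0003] [0.4 0.3 1.5]
0.135 [ 0.2  0.8 -2.3] 0.04959402272514492
0.18 [-0.6 -0.3 -1.1] 0.04978465906457988
0.235 [-0.4 -0.6 -1.7] 0.04954748017932713
31.9083
True
33.7583 0.04963142213319336 [ 0.0003 -0.0005 -0.0002]
```

```bash
python3 - <<'E'
from tgt import *
p,R=target(0,.105)
move_linear(p,R,rate=.08);wait(.3);s=get_state();print(s["time_s"],s["grip_width"],np.round(s["tool_pos"]-p,4),np.abs(s["orientation"]-R).max(),s["ft_force"])
a,_=snap("scene","s5");b,_=snap("wrist","w5");c,_=snap("top","t5")
k=lambda i,x,y,w,h,W,H:cv2.resize(i[y:y+h,x:x+w],(W,H),interpolation=cv2.INTER_CUBIC)
u=project("scene",p-[0,0,.05]);print(u,project("top",p))
x,y=int(u[0])-50,int(u[1])-35
ut=project("top",p);xt,yt=int(ut[0])-50,int(ut[1])-50
print((x,y),(xt,yt))
cv2.imwrite("pics/v5.png",np.vstack([np.hstack([k(a,x,y,100,75,400,300),k(c,xt,yt,100,75,400,300)]),np.hstack([k(b,160,20,240,180,400,300),k(b,40,0,480,360,400,300)])]))
E
```

```text
35.425 0.049651668532537746 [-0.0001  0.0001  0.0002] 0.00034610196409579075 [-0.10321894 -0.13000852 -1.13990283]
[256.97535572 183.54538547] [213.89499424 206.528137  ]
(206, 148) (163, 156)
```

View pics/v5.png

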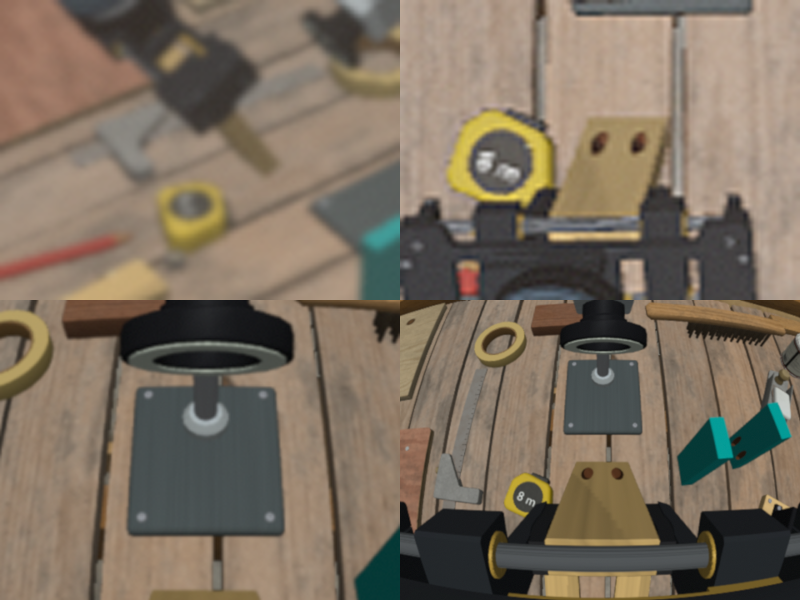

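The wrist view shows the drilled face with both pockets (≈(588,473) and (616,473)), the rail square to the hand, and the lens ring ahead. I'll do a numeric check of the pockets against the prediction, plus a ring refit from this view.

```bash
python3 - <<'E'
from tgt import *
import ring
T=np.load("pics/w5.npy");im=cv2.imread("pics/w5.png");L=lensframe();R=L[:3,:3];P=L[:3,3]-.1*R[:,0]
pr={n:project("wrist",P+R@np.array(o),T) for n,o in dict(pk=(0,0,0),h1=(0,.012,0),h2=(0,-.012,0),botL=(0,.025,-.042),botR=(0,-.025,-.042),lens=(.1,0,0)).items()}
for k,v in pr.items(): print(k,v.round(1))
u0=pr["pk"].round().astype(int);w=im[u0[1]-25:u0[1]+25,u0[0]-50:u0[0]+50]
h=cv2.cvtColor(w,cv2.COLOR_BGR2HSV);m=((h[...,2]<75)&(h[...,1]>60)).astype(np.uint8)
n,_,st,ce=cv2.connectedComponentsWithStats(m)
for i in range(1,n):
    if 10<st[i,4]<300: print("hole",(ce[i]+u0-[50,25]).round(1),st[i])
g=cv2.cvtColor(im,cv2.COLOR_BGR2HSV)
for dx in(-15,0,15): # lower end edge: wood hue/sat profile
    c=u0[0]+dx;print([tuple(map(int,g[y,c]))[1:] for y in range(u0[1]-30,u0[1]-5)])
ring.run([("hFE",(282,169),52),("hR2",(305,101),85),("w5",tuple(pr["lens"]),52)])
ring.run([("hFE",(282,169),52),("w5",tuple(pr["lens"]),52)])
E
```

```text
pk [282.6 208. ]
h1 [264.6 208. ]
h2 [300.5 207.9]
botL [251.1 193.9]
botR [314.  193.9]
lens [282.5  55.6]
hole [260.6 209.7] [25 20  8 12 48]
hole [303.7 209.3] [66 20  9 12 57]
[(74, 166), (73, 167), (71, 168), (72, 169), (72, 169), (71, 168), (71, 168), (71, 168), (74, 170), (75, 171), (75, 171), (75, 169), (75, 167), (75, 167), (75, 163), (82, 155), (102, 137), (117, 126), (121, 124), (120, 123), (121, 124), (120, 123), (123, 118), (131, 105), (149, 87)]
[(74, 162), (72, 162), (72, 162), (71, 161), (73, 160), (72, 159), (74, 156), (73, 154), (73, 154), (75, 156), (76, 158), (74, 158), (74, 158), (74, 156), (75, 154), (83, 147), (103, 136), (119, 129), (121, 129), (120, 128), (121, 129), (121, 129), (121, 129), (121, 129), (123, 129)]
[(67, 148), (67, 148), (69, 148), (70, 149), (70, 149), (68, 149), (69, 148), (71, 148), (71, 147), (70, 146), (70, 146), (69, 145), (68, 143), (67, 141), (67, 140), (74, 137), (96, 133), (115, 129), (119, 129), (122, 128), (121, 129), (120, 127), (123, 118), (134, 99), (155, 82)]
hFE out [281.6 169.4] [15.9 65. ] 97.0 543
hFE in [281.  170.1] [ 8.3 44.9] 96.1 361
hR2 out [304.7 101.3] [26.5 71.6] 133.9 559
hR2 in [305.7 100.5] [15.9 48. ] 133.1 376
w5 out [283.5  54.7] [20.8 87.3] 90.1 740
w5 in [284.1  55.8] [10.6 65.5] 90.0 528
all [0.669  0.2093 0.2551] [ 0.54 28.59] [0.0301 0.0183] 1.72
out [0.669  0.2092 0.2552] [ 0.56 28.36] [0.0298 0.02  ] 1.8
in [0.6688 0.2093 0.2549] [ 0.37 30.82] [0.033  0.0201] 0.55
hFE out [281.6 169.4] [15.9 65. ] 97.0 543
hFE in [281.  170.1] [ 8.3 44.9] 96.1 361
w5 out [283.5  54.7] [20.8 87.3] 90.1 740
w5 in [284.1  55.8] [10.6 65.5] 90.0 528
all [0.6662 0.2089 0.2582] [ 0.36 28.31] [0.0291 0.0173] 1.89
out [0.667  0.209  0.2575] [ 0.39 27.94] [0.0286 0.02  ] 1.97
in [0.6673 0.2092 0.2566] [ 0.53 31.03] [0.033  0.0202] 0.51
```

```bash
python3 - <<'E'
from tgt import *
T=np.load("pics/w5.npy");im=cv2.imread("pics/w5.png");L=lensframe();R=L[:3,:3];P=L[:3,3]-.1*R[:,0]
g=cv2.cvtColor(im,cv2.COLOR_BGR2HSV)[...,1].astype(float)
for dz in (-.038,-.035,.03,.04):
    e=[project("wrist",P+R@np.array([0,s*.025,dz]),T) for s in(1,-1)];r=int(round(e[0][1]))
    print(r,e[0][0].round(1),e[1][0].round(1),"L",g[r,int(e[0][0])-7:int(e[0][0])+8].astype(int),"R",g[r,int(e[1][0])-7:int(e[1][0])+8].astype(int))
for r in (204,209,214): print(cv2.cvtColor(im,cv2.COLOR_BGR2GRAY)[r,250:318])
E
```

```text
195 250.6 314.5 L [ 80  79  78  79  76  75  74  82 101 116 118 118 118 116 115] R [113 113 114 114 113 110  99  82  73  71  70  72  71  71  70]
196 250.2 314.8 L [ 79  78  78  78  75  75  75  91 110 122 121 122 119 119 121] R [120 120 120 120 121 120 112  92  76  70  71  71  72  71  69]
222 239.7 325.5 L [ 77  76  78  78  77  77  78  84 103 120 122 121 120 122 121] R [122 122 120 120 120 118 104  82  68  65  64  64  65  69  69]
227 237.4 327.8 L [ 75  74  74  72  73  71  75  81 100 117 121 120 121 120 122] R [120 120 122 122 122 119 109  83  67  63  64  62  62  64  63]
[107 107 107 107 106 104 103 102  94  72  50  45  53  56  57  56  56  54
  55  55  65  84 102 108 109 110 111 112 112 112 111 111 111 110 109 109
 108 107 108 109 110 110 109  99  80  62  56  55  55  55  54  53  50  46
  48  70  93 104 107 109 108 110 109 108 108 108 108 116]
[103 105 105 104 104 102  95  73  40  26  35  49  55  56  57  56  57  56
  57  58  65  83 102 108 109 110 111 112 112 112 111 111 110 110 109 108
 108 107 108 109 110 111 109 100  79  65  60  57  55  55  54  55  53  52
  44  29  28  51  82 102 108 108 109 109 108 108 108 108]
[ 96  95  94  95  96  99 101 101  94  79  61  49  44  44  47  54  64  77
  89  97 102 105 107 109 110 111 112 112 112 112 112 111 111 110 110 109
 108 108 108 108 110 112 112 111 111 108 104  93  76  60  49  42  40  41
  47  63  84  99 105 107 107 107 108 108 109 109 109 108]
```

The measured rail edges, lower end and pocket openings all match the prediction to within about 1 px, and the refitted lens centre moves less than 1 mm. Handing in.

```bash
python3 -c "
from bench import *
s=get_state();print(s['time_s'],s['grip_width'])
print(hand_in())"
```

```text
35.575 0.049798790143582294
the job is handed in; nothing more can be done
None
```

I handed the job in at 35.6 s of the 54 s allowed, with the handle back against its stop, the rail lifted straight out, and the arm holding it still 100 mm in front of the lens; the pockets measure within about 1 mm of the target, and my readings of the lens tilt ranged from about 28° to 31° (I used 29.3°).

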